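# Reset the driver rack for the other hand, keeping the job order

### The job

Four drivers lie on the colour-tabbed rests of the aluminium rail in the order in which the next job uses them, counted from the rail's green end. Move them to the black rack so that they lie in the same order counted from the rack's own green end: the first driver in the notch next to the green cheek and so on, each handle seated squarely in the front and back V of its notch with its middle half-way between the two combs. Do not let any of them fall on the bench.

Things in the scene. Friction and masses are not known exactly. Their poses are not given: they have to be found in the camera images.
- grip_red (a point): Screwdriver, red handle 27 mm thick, 105 long, steel shank; 207 long in all, 90 g. Point: middle of the handle on its centre line; grip it here across the handle from above. y axis: along the tool, from tip to butt end; z up. Lying in V rests or rack notches the point is 58 mm above the bench. Starts on the rest with the red tab, tip away from the robot, point within 10 mm of mid-rest.
- grip_blue (a point): Screwdriver, blue handle 23 mm thick, 105 long, steel shank; 182 long in all, 90 g. Point: middle of the handle on its centre line; grip it here across the handle from above. y axis: along the tool, from tip to butt end; z up. Lying in V rests or rack notches the point is 55 mm above the bench. Starts on the rest with the blue tab, tip away from the robot, point within 10 mm of mid-rest.
- grip_yellow (a point): Nut driver, yellow handle 28 mm thick, 105 long, steel shank; 197 long in all, 90 g. Point: middle of the handle on its centre line; grip it here across the handle from above. y axis: along the tool, from tip to butt end; z up. Lying in V rests or rack notches the point is 59 mm above the bench. Starts on the rest with the yellow tab, tip away from the robot, point within 10 mm of mid-rest.
- grip_grey (a point): Cordless in-line electric screwdriver, pale grey with a black grip band, body 35 mm thick, 166 long; 263 long in all, 0.5 kg. Point: middle of the handle on its centre line; grip it here across the handle from above. y axis: along the tool, from tip to butt end; z up. Lying in V rests or rack notches the point is 64 mm above the bench. Starts on the rest with the grey tab, tip away from the robot, point within 10 mm of mid-rest.
- rest_red: White V-rest with a red tab on its robot side, fixed on the rail; 80 x 56 x 40 mm without the tab; bears the red driver at the start. Two V uprights 10 mm thick, 30 mm before and behind its middle; 50 mm free between them for fingers, down to the foot, 6 mm thick. Origin: centre of its underside, 20 mm above the bench; x along the notch, y along the rail.
- rest_blue: White V-rest with a blue tab on its robot side, fixed on the rail; 80 x 56 x 40 mm without the tab; bears the blue driver at the start. Two V uprights 10 mm thick, 30 mm before and behind its middle; 50 mm free between them for fingers, down to the foot, 6 mm thick. Origin: centre of its underside, 20 mm above the bench; x along the notch, y along the rail.
- rest_yellow: White V-rest with a yellow tab on its robot side, fixed on the rail; 80 x 56 x 40 mm without the tab; bears the yellow driver at the start. Two V uprights 10 mm thick, 30 mm before and behind its middle; 50 mm free between them for fingers, down to the foot, 6 mm thick. Origin: centre of its underside, 20 mm above the bench; x along the notch, y along the rail.
- rest_grey: White V-rest with a grey tab on its robot side, fixed on the rail; 80 x 56 x 40 mm without the tab; bears the grey driver at the start. Two V uprights 10 mm thick, 30 mm before and behind its middle; 50 mm free between them for fingers, down to the foot, 6 mm thick. Origin: centre of its underside, 20 mm above the bench; x along the notch, y along the rail.
- rail: Source rack, fixed: flat aluminium profile 84 x 320 x 20 mm, green block across one end, low grey cap on the other. Origin: centre of its underside, on the bench; x across it, away from the robot; y along it, TOWARD its green end. The rests sit at y = +112.5, +37.5, -37.5, -112.5 mm (1st to 4th from the green end), tab colours in varying order.
- rack: Target rack, fixed: black, 92 x 338 x 68 mm; one end cheek green, one black. Two combs 10 mm thick at x = -30 and +30 mm, 4 V notches each (bottom 40, edges 64 mm above the bench, 48 wide; self-centring). Origin: centre of its underside; x along the notches, away from the robot; y AWAY from its green end: notches at y = -112.5, -37.5, +37.5, +112.5 mm (1st to 4th from green).
Not all that is in view belongs to the job. What is shaped like the part that bears grip_blue but brown is not meant.

How it is judged:
By the outcome, as a careful person would: the job done as asked, in the order asked, and still so for the second after the job is handed in, with the robot touching nothing.
It also fails if it takes over 104 s, if anything falls off the work surface, if the arm or the gripper's body presses on something with over 40 N, if the wrist force passes 120 N, or if a joint passes its speed limit or range.

### The arm

A 6-joint arm with a two-finger parallel gripper is mounted at the origin on a cart in front of the work surface, level with it; the furniture and walls round the work are solid. World frame = base frame: x ahead of the robot, y to its left, z up, the work surface at z = 0. Lengths are in mm, angles in degrees, forces in N, time in s.
With the tool pointing down it reaches from about 350 to 850 mm from the base axis. Payload 8.1 kg.
Tool frame: the origin (TCP) lies between the finger pads; the fingertips stand 25 mm ahead of it and the grasp point (between the pads) lies 6 mm ahead of it (r.tcp_to_tips is the distance from the TCP to the fingertips, in mm); z points along the fingers, y is the line along which they close (so a half turn about z gives the same grasp; the last joint's range is limited). The gripper opens to 85 mm and grips with 20 to 120 N. Pads are 22 mm wide; open, the fingers measure 114 mm over their backs; the gripper's body (76 mm by 85 mm) begins 54 mm behind the grasp point. The pads swing forward as they close: fully open they stand 13 mm farther back than shut.
Start: joints at [69.19, 7.471, 85.268, -0, 87.261, -4.893], TCP at [164.522, 577.008, 232.392] pointing down, gripper open.
Joint ranges: [-169.43, 169.43], [-51.17, 129.36], [1.28, 143.12], [-76.62, 256.62], [0, 156.53], [-152.29, 152.29]. Speed limits (degrees/s): [136.94, 136.94, 159.86, 180, 180, 180].

### API

Orientations are given as [roll, pitch, yaw] about the fixed x, y, z axes, in that order (R = Rz(yaw) Ry(pitch) Rx(roll)).
In Python, from bench import r gives the robot as it stands.
- The arm moves only by the tool apply_moves, never from a script. Its arguments are lists of equal length, an entry for each row: "angular": the turn, a rotation vector about the world's x, y, z in units of 8 degrees (1.0 is 8 degrees), a list of three; "travel": the shift along the world's x, y, z in units of 40 mm (1.0 is 40 mm), a list of three; "jaw": the opening, from 0 (shut) to 1 (fully open). A call has 1 to 20 rows; each row shifts and turns the commanded pose from where the row before left it; what a row does not reach is not made up. A row lasts 1/8 s, in which the tool goes at most 62.5 mm and 10.7 degrees, less where a joint would pass 70% of its speed; a pose out of reach is approached as far as the arm can. A call is refused whole if a number of a shift passes 1 or a number of a turn 1, either way. A call with a gripper value outside its range is refused whole. The fingers move at their own pace and stop on an object; "force" is the grip in N (left out, the last holds). Time passes only in rows, so rows that do not move let the fingers close. It gives the time, the measured TCP pose, the force, the opening and the grip force at its end, in the units of the state.
- r.sense(): the state, without advancing time (a new reading comes with each control period).
- r.snapshot(name): name is "scene" or "top"; returns a dict with "color" (420x560x3 uint8, red, green, blue), "fx", "fy", "cx", "cy" (pixels), "distortion" ([k1, k2, p1, p2, k3] as OpenCV has them; the pictures are not rectified), "R" (3x3) and "t" (3): a world point X has camera coordinates R X + t. Camera axes: x right, y down, z forward; pixel columns grow to the right and rows downward; lengths in mm; the calibration is good to about 2 mm. A picture is of the moment at which its call begins. There is no depth.
- r.hand_in(): hands the job in; it is judged then, once.
The state is a dict: "time": time; "joint_pos": joint angles; "qd": joint speeds; "joint_efforts": joint torques, N m; "tool_pos": TCP position; "tcp_rot": TCP orientation; "ft_force": force on the tool from outside, world axes, zero at the start; "wrist_torque": the same for the moment, N m; "finger_gap": finger opening in mm; "grip_force": force on a finger pad.
Only numpy, scipy, OpenCV 4.12 (cv2) and the standard library are available. Lean on these libraries where they do the work, as an engineer would, in place of code of your own. Each camera call takes 0.05 s, during which the arm holds its last target. There are 200 camera calls.

## Working session

There is one attempt and no reset: what is moved stays moved. The work goes in short steps, Python scripts to look and compute and a tool call to move; the robot and the scene stay as the last step left them, time stands still between calls to the robot, and variables do not carry over. Pictures are saved under pics/ and viewed, at most 14 in all, crops included, and the job is handed in when it is done.

Besides the shell and the picture viewer there is one more tool, called by a JSON object that holds its "method" and its "body". apply_moves: Moves the arm, as the interface text tells. Its arguments: {"type":"object","properties":{"angular":{"type":"array"},"travel":{"type":"array"},"jaw":{"type":"array"},"force":{"type":"number"}},"required":["angular","travel","jaw"]}

```bash
ls; mkdir -p pics; python3 - <<'E'
from bench import r
import cv2,json
for n in("scene","top"):
    s=r.snapshot(n); cv2.imwrite(f"pics/{n}0.png",s["color"][:,:,::-1])
    print(n,s["fx"],s["cx"],s["cy"],s["distortion"],s["R"],s["t"])
print(r.sense())
E
```

```text
pics
scene 419.7157925039069 284.31034896260036 212.80508153978477 [-0.11128006  0.          0.          0.          0.        ] [[ 0.94529336 -0.32617583  0.00545874]
 [-0.26218747 -0.76959193 -0.58222503]
 [ 0.19410874  0.54894224 -0.81300936]] [-401.03205109  301.51443751 1135.29470595]
top 537.3422222712834 281.2571594669093 220.1741376279261 [-0.15614367  0.          0.          0.          0.        ] [[ 0.00659679 -0.99996027  0.00599462]
 [-0.99128141 -0.00732821 -0.13155786]
 [ 0.13159657 -0.0050745  -0.99129037]] [ 149.92822073  505.69366013 1924.67208106]
{'time': 0.1, 'joint_pos': array([ 6.91885857e+01,  7.51077842e+00,  8.53230833e+01,  2.22703335e-05,
        8.72608788e+01, -4.89147766e+00]), 'qd': array([ 0.00442007, -0.10747736, -0.14812937,  0.00800477, -0.07829232,
        0.06862606]), 'joint_efforts': array([ 2.31000030e-05, -5.70952177e+01, -5.01939583e+01, -3.24241482e-04,
        8.16055457e-03, -5.25732708e-05]), 'tool_pos': array([164.36499736, 576.54111326, 231.44893096]), 'tcp_rot': array([-1.79905606e+02, -8.10056198e-03,  1.64080056e+02]), 'ft_force': array([-0.08173843,  0.21290144, -0.56633244]), 'wrist_torque': array([-0.03740434, -0.00109786, -0.03904847]), 'grip_force': 0.0, 'finger_gap': 85.1857767591535}
```

View pics/top0.png

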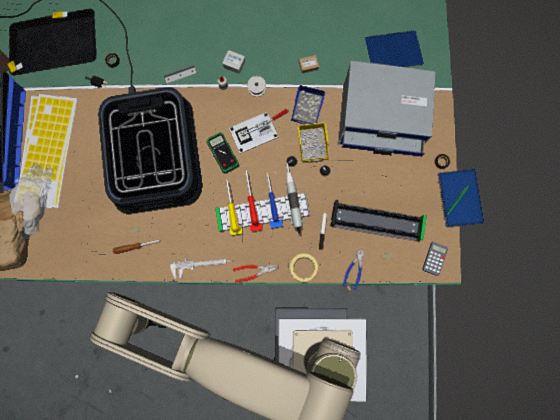

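View pics/scene0.png

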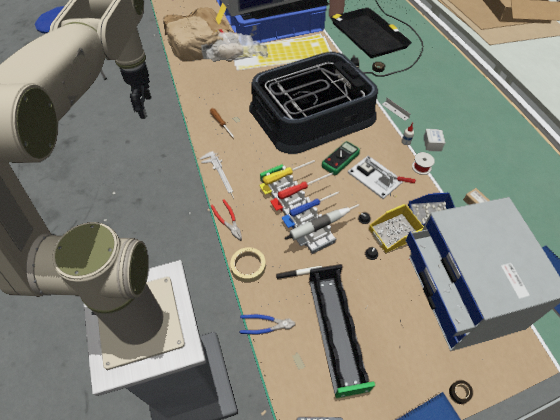

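The top view shows the rail at about (263,213), with its green end on the left at (222,218). The drivers run yellow, red, blue, grey from that end. The black rack is at (378,221), with its green cheek on the right at (425,228).

Things that could be mistaken for the targets:
- **Brown-handled driver:** (130,246), a decoy.
- **Black/white marker:** (322,230).
- **Red probe:** (280,114).
- **Red pliers:** (255,270).

The close crop will check the choice.

```bash
python3 - <<'E'
import cv2
i=cv2.imread("pics/top0.png")
cv2.imwrite("pics/c1.png",cv2.resize(i[160:250,205:325],None,fx=6.6,fy=6.6,interpolation=cv2.INTER_CUBIC))
cv2.imwrite("pics/c2.png",cv2.resize(i[190:250,320:440],None,fx=6.6,fy=6.6,interpolation=cv2.INTER_CUBIC))
E
```

```text
(no output)
```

View pics/c1.png

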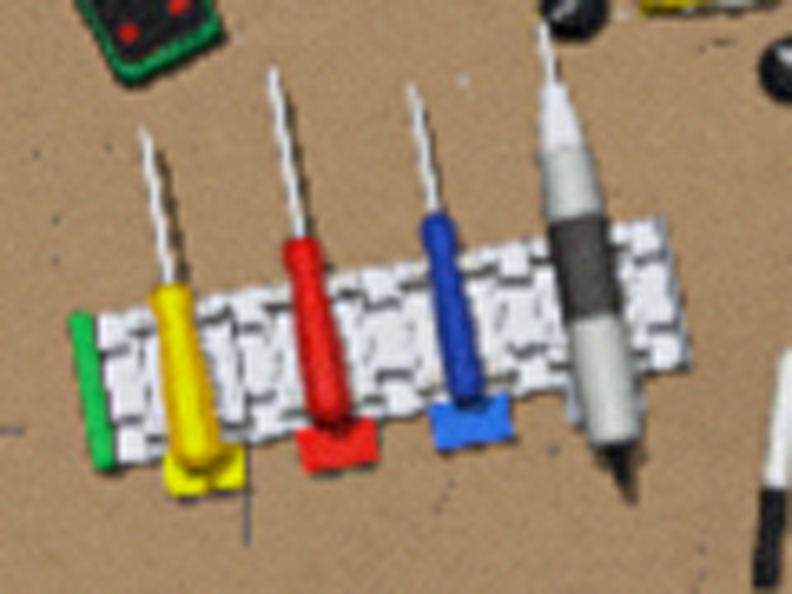

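View pics/c2.png

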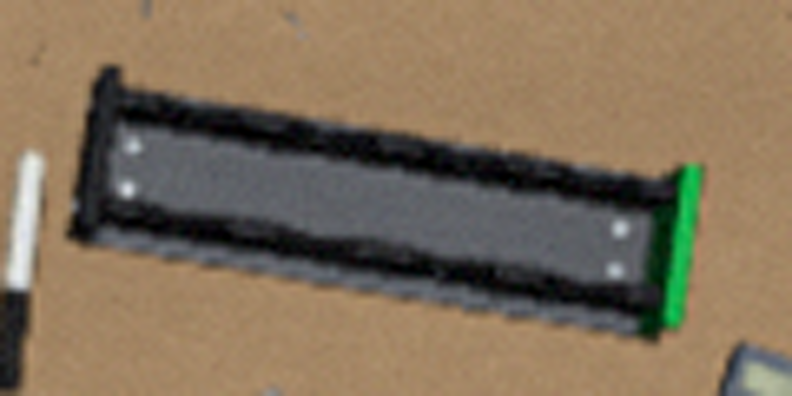

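The crop confirms the order: yellow (187,378), red (316,332), blue (452,309), grey (590,300), each lying over its own-colour tab. The rack's cheek tops are near (93,152) for black and (683,247) for green.

```bash
cat > h.py <<'E'
import numpy as np,cv2
from bench import r
def bp(s,uv,z):
    K=np.array([[s["fx"],0,s["cx"]],[0,s["fy"],s["cy"]],[0,0,1]]);R=np.array(s["R"]);t=np.array(s["t"])
    p=cv2.undistortPoints(np.array([[uv]],float),K,np.array(s["distortion"]))[0,0]
    d=R.T@[*p,1];c=-R.T@t
    return c+d*(z-c[2])/d[2]
def proj(s,X):
    K=np.array([[s["fx"],0,s["cx"]],[0,s["fy"],s["cy"]],[0,0,1]])
    return cv2.projectPoints(np.array(X,float).reshape(-1,3),cv2.Rodrigues(np.array(s["R"]))[0],np.array(s["t"]),K,np.array(s["distortion"]))[0][:,0]
E
python3 - <<'E'
from h import *
np.set_printoptions(precision=1,suppress=True)
s=r.snapshot("top")
c1=lambda p:((p[0]+.5)/6.6-.5+205,(p[1]+.5)/6.6-.5+160)
c2=lambda p:((p[0]+.5)/6.6-.5+320,(p[1]+.5)/6.6-.5+190)
for n,z,f,b,t in(("yel",59,(172,288),(206,466),(146,130)),("red",58,(302,242),(330,422),(272,68)),("blu",55,(438,216),(467,402),(412,88)),("gre",64,(563,150),(612,442),(541,20))):
    F,B,T=[bp(s,c1(p),z) for p in(f,b,t)]
    print(n,(F+B)/2,np.linalg.norm(F-B),np.linalg.norm(T-B),np.degrees(np.arctan2(*(T-B)[[1,0]])))
print("greenblock",bp(s,c1((82,315)),20),bp(s,c1((105,468)),20), "cap",bp(s,c1((662,218)),20),bp(s,c1((690,368)),20))
print("greybutt tip",bp(s,c1((628,500)),64))
L=[bp(s,c2(p),68) for p in((110,70),(82,236))];G=[bp(s,c2(p),68) for p in((691,168),(673,327))]
print(L,G);L=sum(L)/2;G=sum(G)/2
print((L+G)/2,np.linalg.norm(L-G),np.degrees(np.arctan2(*(L-G)[[1,0]]))-90)
print("screws",bp(s,c2((374,208)),8))
print(r.tcp_to_tips)
i=s["color"][:,:,::-1]
q=r.snapshot("scene")["color"][:,:,::-1]
cv2.imwrite("pics/s1.png",cv2.resize(q[150:400,240:400],None,fx=2.4*1.6,fy=2.4,interpolation=3)[:, :] if 0 else cv2.resize(q[155:260,245:375],None,fx=5.7,fy=5.7,interpolation=2))
E
```

```text
yel [512.7 326.7  59. ] 99.99580077432269 189.6212020337822 11.123954168977297
red [538.2 257.7  58. ] 100.75906898194121 199.97136942649098 10.020457906275341
blu [551.9 183.3  55. ] 104.37046895918779 177.73759050807186 10.31970826615707
gre [558.5 109.7  64. ] 163.4836841519839 237.65952890429574 9.623738275406309
greenblock [552.4 390.5  20. ] [466.6 375.8  20. ] cap [609.8  66.8  20. ] [525.1  51.1  20. ]
greybutt tip [446.4  87.3  64. ]
[array([574.1, -44.1,  68. ]), array([482.7, -28.1,  68. ])] [array([ 522.6, -365.2,   68. ]), array([ 434.8, -352.7,   68. ])]
[ 503.6 -197.5   68. ] 326.67758031611334 -8.748949828770805
screws [ 507.1 -199.2    8. ]
25.0
```

View pics/s1.png

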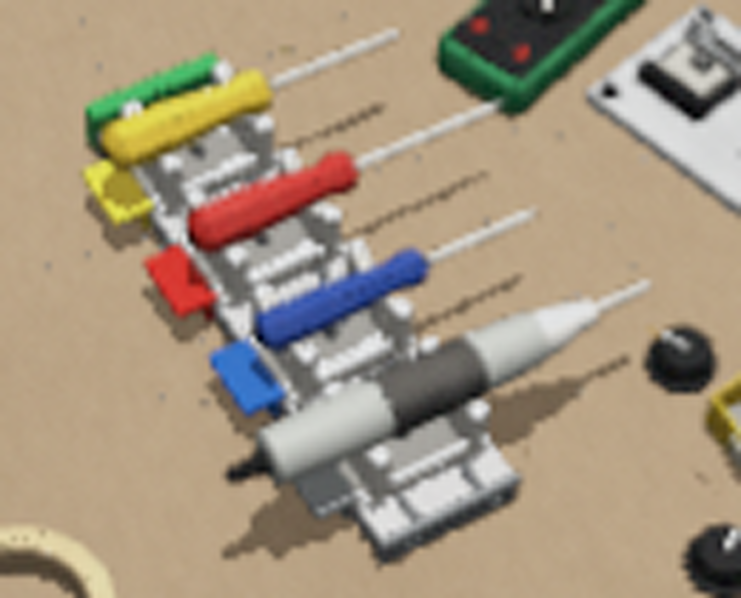

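{"method": "apply_moves", "body": {"angular": [[0,0,0.33],[0,0,0.33],[0,0,0.33],[0,0,0.33],[0,0,0.33],[0,0,0.33],[0,0,0.33],[0,0,0.33],[0,0,0.33],[0,0,0.27],[0,0,0]], "travel": [[0.87,-0.62,-0.2],[0.87,-0.62,-0.2],[0.87,-0.62,-0.2],[0.87,-0.62,-0.2],[0.87,-0.62,-0.2],[0.87,-0.62,-0.2],[0.87,-0.62,-0.2],[0.87,-0.62,-0.2],[0.87,-0.62,-0.2],[0.87,-0.62,-0.2],[0,0,0]], "jaw": [0.6,0.6,0.6,0.6,0.6,0.6,0.6,0.6,0.6,0.6,0.6], "force": 60}}

```text
time: 1.58
tool_pos: [514.0, 326.6, 151.1]
tcp_rot: [-179.9, -0.1, -170.2]
ft_force: [-0.7, 0.7, -0.5]
finger_gap: 51.5
grip_force: 0.0
```

{"method": "apply_moves", "body": {"angular": [[0,0,0],[0,0,0],[0,0,0],[0,0,0]], "travel": [[0,0,-0.54],[0,0,-0.54],[0,0,-0.3],[0,0,0]], "jaw": [0.6,0.6,0.6,0.6]}}

```text
time: 2.08
tool_pos: [511.4, 329.0, 96.2]
tcp_rot: [-180.0, -0.1, -170.0]
ft_force: [-0.1, 0.2, -0.0]
finger_gap: 51.2
grip_force: 0.0
```

```bash
python3 - <<'E'
from h import *
q=r.snapshot("scene")["color"][:,:,::-1]
cv2.imwrite("pics/s2.png",cv2.resize(q[120:240,220:360],None,fx=5,fy=5,interpolation=2))
print(r.sense()["tool_pos"])
E
```

```text
[512.12176267 329.29484677  97.2542504 ]
```

View pics/s2.png

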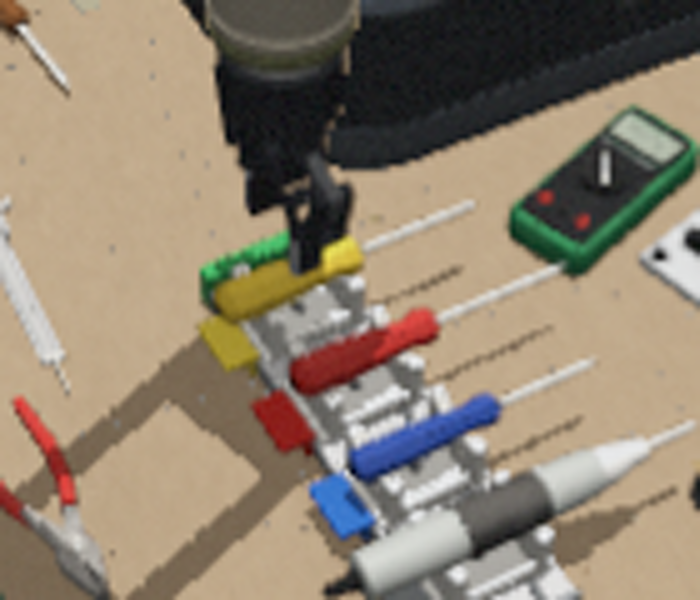

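The fingers straddle the yellow handle around crop (310,255), clear of the green block and the red driver. I'll go down and grip.

{"method": "apply_moves", "body": {"angular": [[0,0,0],[0,0,0],[0,0,0],[0,0,0],[0,0,0],[0,0,0],[0,0,0],[0,0,0]], "travel": [[0,0,-0.4],[0,0,-0.38],[0,0,0],[0,0,0],[0,0,0],[0,0,0],[0,0,0],[0,0,0]], "jaw": [0.6,0.6,0.6,0,0,0,0,0], "force": 60}}

```text
time: 3.12
tool_pos: [517.4, 330.2, 73.5]
tcp_rot: [179.9, 0.6, -170.0]
ft_force: [-4.1, -8.0, 32.3]
finger_gap: 0.2
grip_force: 16.1
```

{"method": "apply_moves", "body": {"angular": [[0,0,0],[0,0,0],[0,0,0]], "travel": [[0,0,0.3],[0,0,0],[0,0,0]], "jaw": [0.0,0.0,0.0]}}

```text
time: 3.5
tool_pos: [512.1, 328.9, 77.4]
tcp_rot: [-180.0, -0.0, -170.0]
ft_force: [0.7, 0.2, -0.4]
finger_gap: 0.1
grip_force: 0.0
```

```bash
python3 - <<'E'
from h import *
q=r.snapshot("scene")["color"][:,:,::-1];t=r.snapshot("top")["color"][:,:,::-1]
a=cv2.resize(q[150:240,240:340],None,fx=6,fy=6,interpolation=2)[:540,:]
b=cv2.resize(t[160:250,200:233],None,fx=6,fy=6,interpolation=2)
cv2.imwrite("pics/s3.png",np.hstack([a,b]))
print(r.sense())
E
```

```text
{'time': 3.6, 'joint_pos': array([ 2.78817308e+01,  1.58541160e+01,  9.24792145e+01, -7.15896342e-05,
        7.17677456e+01, -7.21274727e+01]), 'qd': array([ 0.05747022,  0.0955661 ,  0.02809933, -0.07708327,  0.03534397,
       -0.11128522]), 'joint_efforts': array([-1.81248301e-02, -6.09667325e+01, -4.64715779e+01, -5.44845207e-04,
       -9.12553602e-03,  8.30523550e-05]), 'tool_pos': array([511.82156589, 328.71030245,  76.91775776]), 'tcp_rot': array([-1.79968915e+02, -9.61775290e-02, -1.69990800e+02]), 'ft_force': array([-0.43505883, -0.01540657, -1.04016103]), 'wrist_torque': array([ 0.02347873, -0.03685729,  0.00042487]), 'grip_force': 0.0, 'finger_gap': -0.06825144540106924}
```

View pics/s3.png

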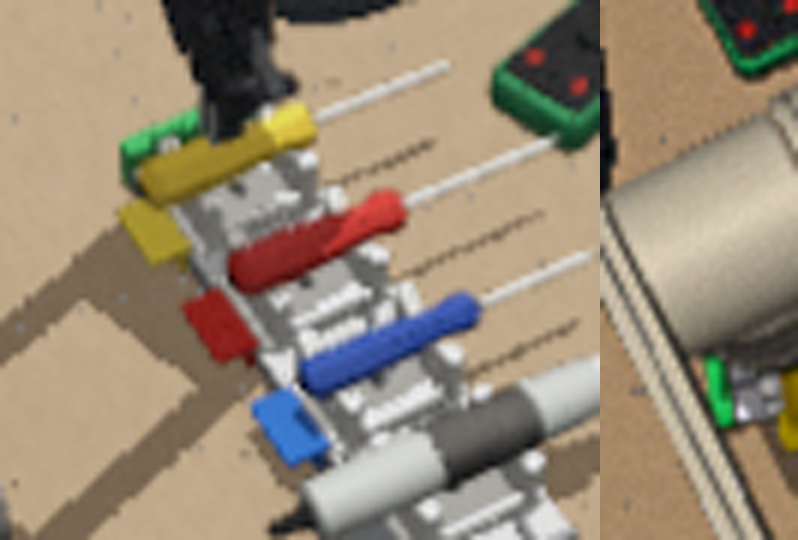

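```bash
python3 - <<'E'
from h import *
s=r.snapshot("scene")
for z in(52,65,75,90):
  p=proj(s,[[512,328.8,z],[502,332,z],[515,345,z],[509,312,z]]); print(z,((p-[240,150])*6).round())
p=proj(s,[[512.4,328.8,59],[512.4-51.7,328.8-9.1,59],[512.4+51.7,328.8+9.1,59]]);print(((p-[240,150])*6).round())
p=proj(s,[[538.5,257.2,58],[538.5-51.7,257.2-9.1,58],[538.5+51.7,257.2+9.1,58]]);print(((p-[240,150])*6).round())
q=s["color"][:,:,::-1]
p=(proj(s,[[512,328.8,z] for z in(52,75)])-[255,145])*15
a=cv2.resize(q[145:185,255:305],None,fx=15,fy=15,interpolation=2)
for c in p: cv2.circle(a,tuple(int(v) for v in c),5,(255,0,255),-1)
cv2.imwrite("pics/s4.png",a)
E
```

```text
52 [[222. 164.]
 [203. 164.]
 [218. 142.]
 [226. 188.]]
65 [[222. 149.]
 [202. 149.]
 [217. 126.]
 [226. 172.]]
75 [[222. 136.]
 [202. 137.]
 [217. 114.]
 [226. 160.]]
90 [[221. 118.]
 [202. 118.]
 [217.  95.]
 [226. 142.]]
[[222. 156.]
 [137. 191.]
 [306. 121.]]
[[312. 242.]
 [225. 280.]
 [397. 205.]]
```

View pics/s4.png

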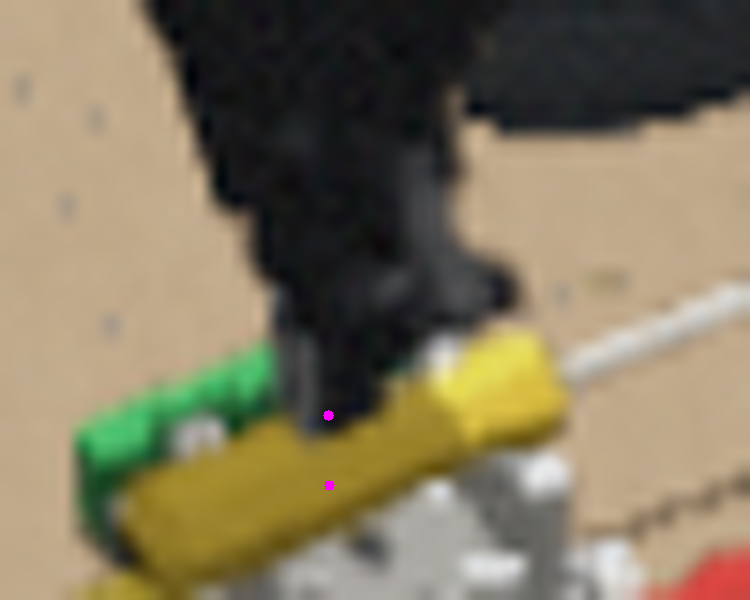

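```bash
python3 - <<'E'
from h import *
s=r.snapshot("scene")
for z in(72,85,97,105):
  p=proj(s,[[512+.1736*d,329-.985*d,z] for d in(26,33,40)]); print(z,((p-[220,120])*5).round().tolist())
E
```

```text
72 [[304.0, 293.0], [309.0, 301.0], [314.0, 308.0]]
85 [[304.0, 280.0], [309.0, 288.0], [314.0, 295.0]]
97 [[304.0, 268.0], [309.0, 275.0], [315.0, 283.0]]
105 [[304.0, 259.0], [309.0, 267.0], [315.0, 274.0]]
```

{"method": "apply_moves", "body": {"angular": [[0,0,0],[0,0,0],[0,0,0],[0,0,0],[0,0,0]], "travel": [[0,0,0.8],[0,0,0.7],[0,0,0],[0,0,0],[0,0,0]], "jaw": [0.0,0.0,0.6,0.6,0.6]}}

```text
time: 4.32
tool_pos: [511.6, 328.5, 136.2]
tcp_rot: [-179.9, -0.2, -170.0]
ft_force: [-0.4, -0.4, -0.0]
finger_gap: 51.1
grip_force: 0.0
```

```bash
python3 - <<'E'
from h import *
np.set_printoptions(precision=1,suppress=True)
s=r.snapshot("scene");q=s["color"][:,:,::-1]
T=r.sense()["tool_pos"];print(T)
a=cv2.resize(q[110:190,235:335],None,fx=7,fy=7,interpolation=2)
for z,c in((0,(255,0,255)),(-25,(0,0,255))):
  for d in(-26,0,26):
    c2=(proj(s,T+[.1736*d,-.985*d,z])[0]-[235,110])*7
    cv2.circle(a,tuple(int(v) for v in c2),3,c,-1)
cv2.imwrite("pics/s5.png",a)
E
```

```text
[511.7 328.6 136.4]
```

View pics/s5.png

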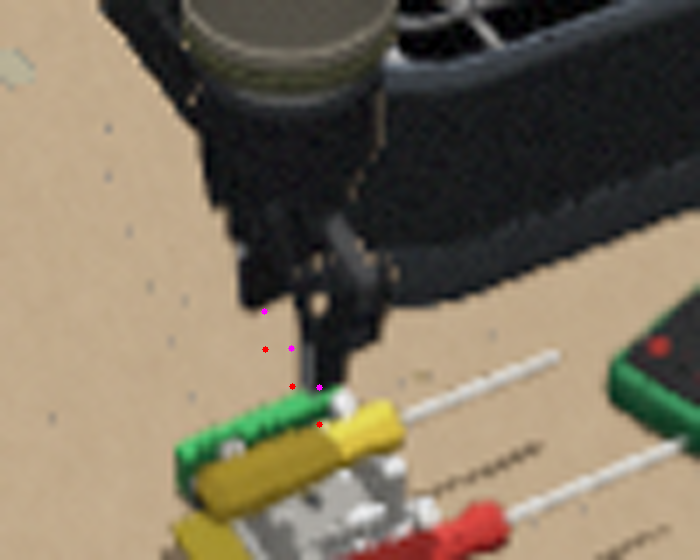

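Yellow hasn't moved. The picture shows the fingertips at (320,387), level with the reported TCP instead of 25 mm ahead of it. The pads therefore closed too high and slipped off the handle. I'll grip with the TCP about 16 mm below the handle axis.

{"method": "apply_moves", "body": {"angular": [[0,0,0],[0,0,0],[0,0,0],[0,0,0],[0,0,0],[0,0,0],[0,0,0],[0,0,0]], "travel": [[0,0,-0.6],[0,0,-0.6],[0,0,-0.4],[0,0,-0.3],[0,0,-0.2],[0,0,-0.2],[0,0,0],[0,0,0]], "jaw": [0.6,0.6,0.6,0.6,0.6,0.6,0.6,0.6]}}

```text
time: 5.38
tool_pos: [512.9, 329.2, 46.6]
tcp_rot: [180.0, 0.0, -170.0]
ft_force: [-0.1, 0.3, 0.6]
finger_gap: 51.2
grip_force: 0.0
```

{"method": "apply_moves", "body": {"angular": [[0,0,0],[0,0,0],[0,0,0],[0,0,0],[0,0,0],[0,0,0]], "travel": [[0,0,-0.08],[0,0,0],[0,0,0],[0,0,0],[0,0,0],[0,0,0]], "jaw": [0.6,0,0,0,0,0], "force": 60}}

```text
time: 6.12
tool_pos: [512.9, 327.4, 43.0]
tcp_rot: [-179.9, -0.0, -170.0]
ft_force: [0.8, -7.7, 2.8]
finger_gap: 26.5
grip_force: 59.0
```

{"method": "apply_moves", "body": {"angular": [[0,0,0],[0,0,0],[0,0,0],[0,0,-0.138],[0,0,-0.138],[0,0,-0.138],[0,0,-0.138],[0,0,-0.138],[0,0,-0.138],[0,0,-0.138],[0,0,-0.138],[0,0,-0.138],[0,0,-0.138],[0,0,-0.138],[0,0,-0.138],[0,0,-0.138],[0,0,-0.138],[0,0,-0.138],[0,0,-0.138],[0,0,-0.138]], "travel": [[0,0,0.6],[0,0,0.8],[0,0,0.8],[-0.037,-0.938,0],[-0.037,-0.938,0],[-0.037,-0.938,0],[-0.037,-0.938,0],[-0.037,-0.938,0],[-0.037,-0.938,0],[-0.037,-0.938,0],[-0.037,-0.938,0],[-0.037,-0.938,0],[-0.037,-0.938,0],[-0.037,-0.938,0],[-0.037,-0.938,0],[-0.037,-0.938,0],[-0.037,-0.938,0],[-0.037,-0.938,0],[-0.037,-0.938,0],[-0.037,-0.938,0]], "jaw": [0,0,0,0,0,0,0,0,0,0,0,0,0,0,0,0,0,0,0,0], "force": 60}}

```text
time: 8.62
tool_pos: [487.1, -310.0, 130.7]
tcp_rot: [180.0, -0.0, 171.2]
ft_force: [-0.2, -0.1, -0.5]
finger_gap: 26.4
grip_force: 59.4
```

{"method": "apply_moves", "body": {"angular": [[0,0,0],[0,0,0],[0,0,0]], "travel": [[0,0,-0.5],[0,0,-0.5],[0,0,0]], "jaw": [0,0,0]}}

```text
time: 9.0
tool_pos: [485.5, -306.3, 87.3]
tcp_rot: [179.8, -0.3, 171.3]
ft_force: [0.6, 0.7, -0.6]
finger_gap: 26.2
grip_force: 59.4
```

```bash
python3 - <<'E'
from h import *
s=r.snapshot("scene");q=s["color"][:,:,::-1]
T=r.sense()["tool_pos"];print(T)
O=np.array([504.5,-198,0]);X=np.array([.9884,-.1521,0]);Y=np.array([.1521,.9884,0])
a=q[230:410,270:400].copy();a=cv2.resize(a,None,fx=3.3,fy=3.3,interpolation=2)
P=[O+sx*X*46+sy*Y*169+[0,0,68] for sx in(-1,1) for sy in(-1,1)]+[O+sx*X*30+y*Y+[0,0,40] for sx in(-1,1) for y in(-112.5,-37.5,37.5,112.5)]
for c in (proj(s,P)-[270,230])*3.3: cv2.circle(a,tuple(int(v) for v in c),3,(255,0,255),-1)
t=r.snapshot("top");b=t["color"][:,:,::-1][185:255,325:440].copy();b=cv2.resize(b,None,fx=3,fy=3,interpolation=2)
for c in (proj(t,P)-[325,185])*3: cv2.circle(b,tuple(int(v) for v in c),2,(255,0,255),-1)
w=np.zeros((max(a.shape[0],b.shape[0]),a.shape[1]+b.shape[1],3),np.uint8);w[:a.shape[0],:a.shape[1]]=a;w[:b.shape[0],a.shape[1]:]=b
cv2.imwrite("pics/s6.png",w);print(w.shape)
E
```

```text
[ 486.40520062 -306.94561389   88.91199679]
(594, 774, 3)
```

View pics/s6.png

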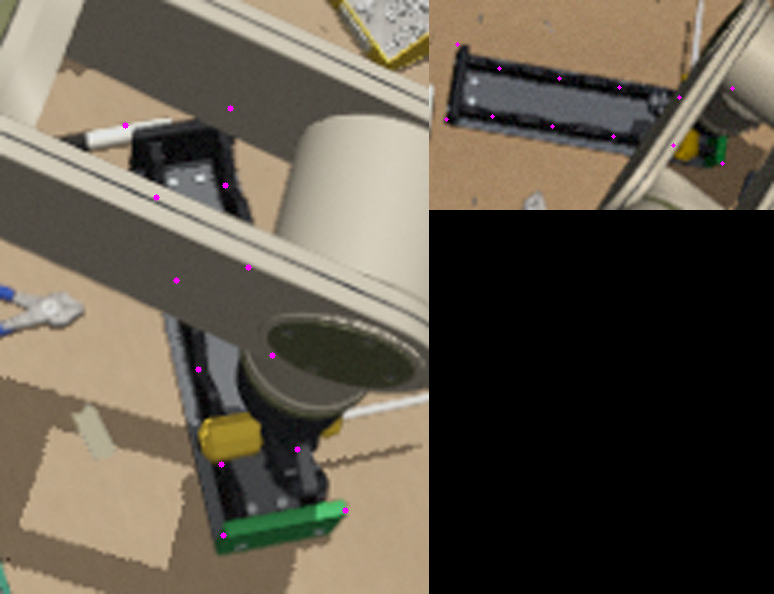

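{"method": "apply_moves", "body": {"angular": [[0,0,0],[0,0,0],[0,0,0],[0,0,0]], "travel": [[0,0,-0.4],[0,0,-0.4],[0,0,-0.2],[0,0,0]], "jaw": [0,0,0,0]}}

```text
time: 9.6
tool_pos: [486.6, -308.2, 49.4]
tcp_rot: [179.9, -0.1, 171.2]
ft_force: [-0.2, 0.1, -1.6]
finger_gap: 26.2
grip_force: 59.4
```

{"method": "apply_moves", "body": {"angular": [[0,0,0],[0,0,0],[0,0,0]], "travel": [[0,0,-0.12],[0,0,-0.06],[0,0,0]], "jaw": [0,0,0]}}

```text
time: 9.98
tool_pos: [488.1, -310.1, 44.9]
tcp_rot: [-179.9, 0.1, 171.2]
ft_force: [-1.3, -2.9, 3.4]
finger_gap: 26.7
grip_force: 59.9
```

{"method": "apply_moves", "body": {"angular": [[0,0,0],[0,0,0],[0,0,0],[0,0,0],[0,0,0],[0,0,0]], "travel": [[0,0,0],[0,0,0],[0,0,0],[0,0,0.4],[0,0,0.8],[0,0,0.95]], "jaw": [0.5,0.5,0.5,0.5,0.5,0.5]}}

```text
time: 10.72
tool_pos: [487.1, -308.5, 131.0]
tcp_rot: [180.0, -0.0, 171.2]
ft_force: [1.3, -0.0, 0.9]
finger_gap: 42.8
grip_force: 0.0
```

{"method": "apply_moves", "body": {"angular": [[0,0,0.156],[0,0,0.156],[0,0,0.156],[0,0,0.156],[0,0,0.156],[0,0,0.156],[0,0,0.156],[0,0,0.156],[0,0,0.156],[0,0,0.156],[0,0,0.156],[0,0,0.156],[0,0,0.156],[0,0,0.156],[0,0,0.156],[0,0,0]], "travel": [[0.085,0.944,0],[0.085,0.944,0],[0.085,0.944,0],[0.085,0.944,0],[0.085,0.944,0],[0.085,0.944,0],[0.085,0.944,0],[0.085,0.944,0],[0.085,0.944,0],[0.085,0.944,0],[0.085,0.944,0],[0.085,0.944,0],[0.085,0.944,0],[0.085,0.944,0],[0.085,0.944,0],[0,0,0]], "jaw": [0.6,0.6,0.6,0.6,0.6,0.6,0.6,0.6,0.6,0.6,0.6,0.6,0.6,0.6,0.6,0.6]}}

```text
time: 12.72
tool_pos: [538.5, 260.2, 130.9]
tcp_rot: [180.0, 0.1, -169.9]
ft_force: [-0.4, -0.5, 0.9]
finger_gap: 51.5
grip_force: 0.0
```

```bash
python3 - <<'E'
from h import *
print(r.sense()["tool_pos"])
s=r.snapshot("scene");q=s["color"][:,:,::-1]
O=np.array([504.5,-198,0]);X=np.array([.9884,-.1521,0]);Y=np.array([.1521,.9884,0])
a=cv2.resize(q[330:410,300:420],None,fx=4.5,fy=4.5,interpolation=2)
P=[O+sx*X*52.5-Y*112.5+[0,0,59] for sx in(-1,0,1)]+[O+sx*X*30-Y*37.5+[0,0,40] for sx in(-1,1)]+[O+sx*X*30+[0,0,64] for sx in(-1,1)]
for c in (proj(s,P)-[300,330])*4.5: cv2.circle(a,tuple(int(v) for v in c),3,(255,0,255),-1)
t=r.snapshot("top");b=t["color"][:,:,::-1][190:240,400-50:440].copy();b=cv2.resize(b,None,fx=8,fy=8,interpolation=2)
for c in (proj(t,P)-[350,190])*8: cv2.circle(b,tuple(int(v) for v in c),3,(255,0,255),-1)
b=b[:,100:]
m=np.zeros((600,800,3),np.uint8);m[:360,:540]=a;b=cv2.resize(b,None,fx=.4,fy=.4) if 0 else b[:, 320:570]
m[:400,545:545+b.shape[1]]=b
cv2.imwrite("pics/s7.png",m[:400])
E
```

```text
[538.45243497 260.166695   130.88261922]
```

View pics/s7.png

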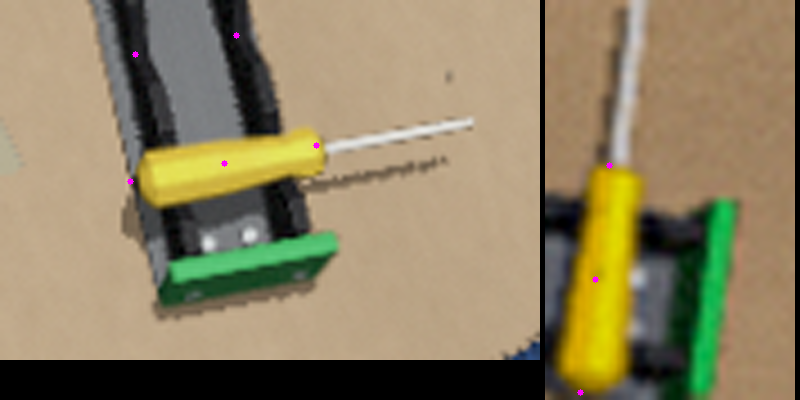

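Yellow is seated in notch 1 beside the green cheek at crop (231,170), centred to within about 2 mm. The notches lie about 3 mm nearer the green end than I modelled, so I'm correcting for that. Red is next.

{"method": "apply_moves", "body": {"angular": [[0,0,0],[0,0,0],[0,0,0],[0,0,0],[0,0,0],[0,0,0],[0,0,0]], "travel": [[0,0,-0.6],[0,0,-0.6],[0,0,-0.4],[0,0,-0.3],[0,0,-0.2],[0,0,-0.1],[0,0,0]], "jaw": [0.6,0.6,0.6,0.6,0.6,0.6,0.6]}}

```text
time: 13.7
tool_pos: [538.5, 257.6, 41.7]
tcp_rot: [180.0, 0.0, -170.0]
ft_force: [-0.0, 0.0, 0.2]
finger_gap: 50.9
grip_force: 0.0
```

{"method": "apply_moves", "body": {"angular": [[0,0,0],[0,0,0],[0,0,0],[0,0,0],[0,0,0],[0,0,0]], "travel": [[0,0,0],[0,0,0],[0,0,0],[0,0,0],[0,0,0],[0,0,0]], "jaw": [0.6,0,0,0,0,0], "force": 60}}

```text
time: 14.45
tool_pos: [539.4, 256.0, 42.5]
tcp_rot: [-179.9, 0.1, -170.1]
ft_force: [1.9, -7.4, 4.2]
finger_gap: 24.1
grip_force: 59.7
```

{"method": "apply_moves", "body": {"angular": [[0,0,0],[0,0,0],[0,0,0],[0,0,-0.167],[0,0,-0.167],[0,0,-0.167],[0,0,-0.167],[0,0,-0.167],[0,0,-0.167],[0,0,-0.167],[0,0,-0.167],[0,0,-0.167],[0,0,-0.167],[0,0,-0.167],[0,0,-0.167],[0,0,-0.167],[0,0,-0.167],[0,0,0],[0,0,0]], "travel": [[0,0,0.6],[0,0,0.8],[0,0,0.8],[-0.072,-0.885,0],[-0.072,-0.885,0],[-0.072,-0.885,0],[-0.072,-0.885,0],[-0.072,-0.885,0],[-0.072,-0.885,0],[-0.072,-0.885,0],[-0.072,-0.885,0],[-0.072,-0.885,0],[-0.072,-0.885,0],[-0.072,-0.885,0],[-0.072,-0.885,0],[-0.072,-0.885,0],[-0.072,-0.885,0],[0,0,0],[0,0,0]], "jaw": [0,0,0,0,0,0,0,0,0,0,0,0,0,0,0,0,0,0,0]}}

```text
time: 16.82
tool_pos: [497.9, -237.7, 129.5]
tcp_rot: [180.0, -0.0, 171.2]
ft_force: [1.1, -0.1, -0.8]
finger_gap: 24.3
grip_force: 59.2
```

{"method": "apply_moves", "body": {"angular": [[0,0,0],[0,0,0],[0,0,0],[0,0,0],[0,0,0],[0,0,0]], "travel": [[0,0,-0.6],[0,0,-0.6],[0,0,-0.4],[0,0,-0.3],[0,0,-0.1],[0,0,0]], "jaw": [0,0,0,0,0,0]}}

```text
time: 17.58
tool_pos: [498.3, -238.1, 49.9]
tcp_rot: [-180.0, 0.0, 171.3]
ft_force: [-0.6, -0.0, -0.4]
finger_gap: 24.1
grip_force: 59.2
```

{"method": "apply_moves", "body": {"angular": [[0,0,0],[0,0,0],[0,0,0]], "travel": [[0,0,-0.1],[0,0,-0.06],[0,0,0]], "jaw": [0,0,0]}}

```text
time: 17.95
tool_pos: [498.3, -238.1, 43.4]
tcp_rot: [180.0, 0.0, 171.2]
ft_force: [0.3, 0.5, -0.2]
finger_gap: 24.6
grip_force: 59.3
```

{"method": "apply_moves", "body": {"angular": [[0,0,0],[0,0,0],[0,0,0],[0,0,0],[0,0,0],[0,0,0],[0,0,0]], "travel": [[0,0,-0.04],[0,0,0],[0,0,0],[0,0,0],[0,0,0.4],[0,0,0.8],[0,0,1.0]], "jaw": [0,0.5,0.5,0.5,0.5,0.5,0.5]}}

```text
time: 18.82
tool_pos: [497.6, -237.8, 130.8]
tcp_rot: [180.0, -0.1, 171.2]
ft_force: [0.6, -0.4, -0.0]
finger_gap: 43.2
grip_force: 0.0
```

{"method": "apply_moves", "body": {"angular": [[0,0,0.195],[0,0,0.195],[0,0,0.195],[0,0,0.195],[0,0,0.195],[0,0,0.195],[0,0,0.195],[0,0,0.195],[0,0,0.195],[0,0,0.195],[0,0,0.195],[0,0,0.195],[0,0,0],[0,0,0]], "travel": [[0.113,0.878,0],[0.113,0.878,0],[0.113,0.878,0],[0.113,0.878,0],[0.113,0.878,0],[0.113,0.878,0],[0.113,0.878,0],[0.113,0.878,0],[0.113,0.878,0],[0.113,0.878,0],[0.113,0.878,0],[0.113,0.878,0],[0,0,0],[0,0,0]], "jaw": [0.6,0.6,0.6,0.6,0.6,0.6,0.6,0.6,0.6,0.6,0.6,0.6,0.6,0.6]}}

```text
time: 20.58
tool_pos: [552.4, 183.1, 130.3]
tcp_rot: [-180.0, 0.0, -170.0]
ft_force: [-0.4, -1.3, 0.2]
finger_gap: 50.9
grip_force: 0.0
```

```bash
python3 - <<'E'
from h import *
print(r.sense()["tool_pos"])
s=r.snapshot("scene");q=s["color"][:,:,::-1]
O=np.array([504,-201,0]);X=np.array([.9884,-.1521,0]);Y=np.array([.1521,.9884,0])
a=cv2.resize(q[290:410,300:420],None,fx=4.5,fy=4.5,interpolation=2)
P=[O+sx*X*52.5-Y*112.5+[0,0,59] for sx in(-1,0,1)]+[O+sx*X*52.5-Y*37.5+[0,0,58] for sx in(-1,0,1)]+[O+sx*X*30+Y*37.5+[0,0,40] for sx in(-1,1)]
for c in (proj(s,P)-[300,290])*4.5: cv2.circle(a,tuple(int(v) for v in c),2,(255,0,255),-1)
cv2.imwrite("pics/s8.png",a)
E
```

```text
[552.38679982 183.08081704 130.25428465]
```

View pics/s8.png

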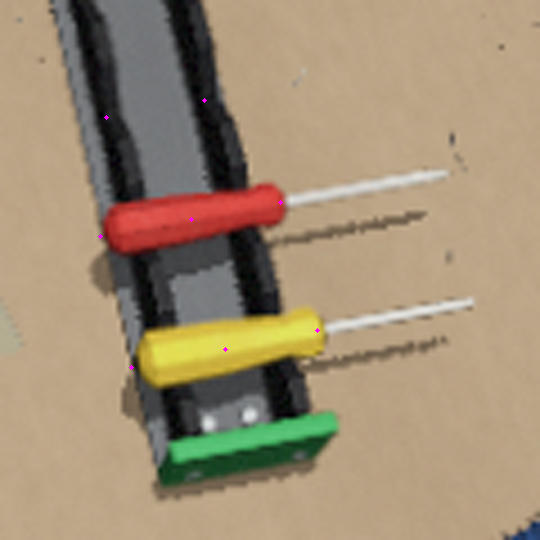

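Red is in notch 2 and yellow in notch 1, both seated squarely at crop (195,218) and (232,347). They sit at most about 2–3 mm tipward. Blue is next.

{"method": "apply_moves", "body": {"angular": [[0,0,0],[0,0,0],[0,0,0],[0,0,0],[0,0,0],[0,0,0],[0,0,0]], "travel": [[0,0,-0.6],[0,0,-0.6],[0,0,-0.4],[0,0,-0.3],[0,0,-0.2],[0,0,-0.17],[0,0,0]], "jaw": [0.6,0.6,0.6,0.6,0.6,0.6,0.6]}}

```text
time: 21.5
tool_pos: [552.1, 183.4, 38.5]
tcp_rot: [-180.0, -0.0, -170.0]
ft_force: [0.1, 0.4, 0.6]
finger_gap: 51.2
grip_force: 0.0
```

{"method": "apply_moves", "body": {"angular": [[0,0,0],[0,0,0],[0,0,0],[0,0,0],[0,0,0],[0,0,0]], "travel": [[0,0,0],[0,0,0],[0,0,0],[0,0,0],[0,0,0],[0,0,0]], "jaw": [0.6,0,0,0,0,0], "force": 60}}

```text
time: 22.25
tool_pos: [553.2, 182.2, 39.5]
tcp_rot: [-179.9, 0.1, -170.0]
ft_force: [1.9, -6.7, 3.0]
finger_gap: 20.9
grip_force: 58.7
```

{"method": "apply_moves", "body": {"angular": [[0,0,0],[0,0,0],[0,0,0],[0,0,-0.234],[0,0,-0.234],[0,0,-0.234],[0,0,-0.234],[0,0,-0.234],[0,0,-0.234],[0,0,-0.234],[0,0,-0.234],[0,0,-0.234],[0,0,-0.234],[0,0,0],[0,0,0]], "travel": [[0,0,0.6],[0,0,0.8],[0,0,0.85],[-0.11,-0.868,0],[-0.11,-0.868,0],[-0.11,-0.868,0],[-0.11,-0.868,0],[-0.11,-0.868,0],[-0.11,-0.868,0],[-0.11,-0.868,0],[-0.11,-0.868,0],[-0.11,-0.868,0],[-0.11,-0.868,0],[0,0,0],[0,0,0]], "jaw": [0,0,0,0,0,0,0,0,0,0,0,0,0,0,0]}}

```text
time: 24.12
tool_pos: [508.2, -163.5, 128.7]
tcp_rot: [180.0, -0.0, 171.2]
ft_force: [-0.5, -0.1, -0.9]
finger_gap: 20.8
grip_force: 59.0
```

{"method": "apply_moves", "body": {"angular": [[0,0,0],[0,0,0],[0,0,0],[0,0,0],[0,0,0],[0,0,0]], "travel": [[0,0,-0.6],[0,0,-0.6],[0,0,-0.4],[0,0,-0.3],[0,0,-0.15],[0,0,0]], "jaw": [0,0,0,0,0,0]}}

```text
time: 24.88
tool_pos: [508.3, -163.7, 46.7]
tcp_rot: [180.0, -0.0, 171.3]
ft_force: [-0.9, -0.0, -0.4]
finger_gap: 20.7
grip_force: 59.0
```

{"method": "apply_moves", "body": {"angular": [[0,0,0],[0,0,0],[0,0,0]], "travel": [[0,0,-0.1],[0,0,-0.08],[0,0,0]], "jaw": [0,0,0]}}

```text
time: 25.25
tool_pos: [508.8, -163.8, 40.1]
tcp_rot: [180.0, 0.1, 171.2]
ft_force: [-0.5, 1.2, 1.8]
finger_gap: 20.9
grip_force: 59.4
```

{"method": "apply_moves", "body": {"angular": [[0,0,0],[0,0,0],[0,0,0],[0,0,0],[0,0,0],[0,0,0],[0,0,0]], "travel": [[0,0,-0.02],[0,0,0],[0,0,0],[0,0,0],[0,0,0.4],[0,0,0.9],[0,0,1.0]], "jaw": [0,0.5,0.5,0.5,0.5,0.5,0.5]}}

```text
time: 26.12
tool_pos: [508.0, -163.7, 132.4]
tcp_rot: [180.0, -0.0, 171.2]
ft_force: [0.1, -0.5, 0.2]
finger_gap: 42.9
grip_force: 0.0
```

{"method": "apply_moves", "body": {"angular": [[0,0,0.293],[0,0,0.293],[0,0,0.293],[0,0,0.293],[0,0,0.293],[0,0,0.293],[0,0,0.293],[0,0,0.293],[0,0,0],[0,0,0]], "travel": [[0.158,0.851,0],[0.158,0.851,0],[0.158,0.851,0],[0.158,0.851,0],[0.158,0.851,0],[0.158,0.851,0],[0.158,0.851,0],[0.158,0.851,0],[0,0,0],[0,0,0]], "jaw": [0.65,0.65,0.65,0.65,0.65,0.65,0.65,0.65,0.65,0.65]}}

```text
time: 27.38
tool_pos: [558.9, 108.2, 131.5]
tcp_rot: [-180.0, 0.0, -170.0]
ft_force: [-0.2, -0.8, 0.8]
finger_gap: 55.6
grip_force: 0.0
```

```bash
python3 - <<'E'
from h import *
print(r.sense()["tool_pos"])
s=r.snapshot("scene");q=s["color"][:,:,::-1].copy()
a=cv2.resize(q[180:410,250:400],None,fx=2.6,fy=2.6,interpolation=2)
b=cv2.resize(q[170:270,270:370],None,fx=4,fy=4,interpolation=2)
X=np.array([.985,.174,0]);G=np.array([558.8,108.5,64])
for c in (proj(s,[G+d*X for d in(-83,0,83)])-[270,170])*4: cv2.circle(b,tuple(int(v) for v in c),2,(255,0,255),-1)
m=np.zeros((598,800,3),np.uint8);m[:,:390]=a;m[:400,395:795]=b
cv2.imwrite("pics/s9.png",m)
E
```

```text
[558.93034235 108.17209217 131.45299285]
```

View pics/s9.png

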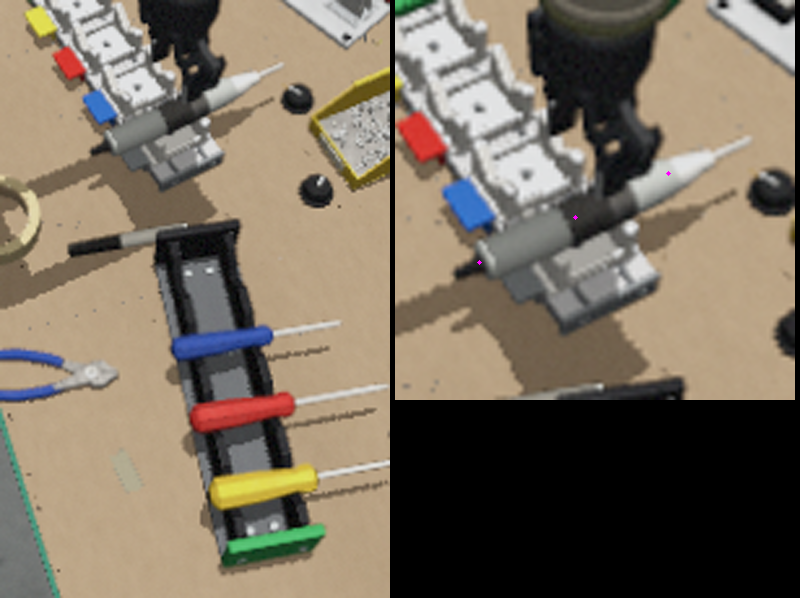

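Blue is seated in notch 3. The grey grip point, at crop (575,217), matches the middle of the body between butt and cone, so I'll grip grey.

{"method": "apply_moves", "body": {"angular": [[0,0,0],[0,0,0],[0,0,0],[0,0,0],[0,0,0],[0,0,0]], "travel": [[0,0,-0.6],[0,0,-0.6],[0,0,-0.4],[0,0,-0.3],[0,0,-0.19],[0,0,0]], "jaw": [0.65,0.65,0.65,0.65,0.65,0.65]}}

```text
time: 28.18
tool_pos: [558.7, 108.4, 46.9]
tcp_rot: [180.0, -0.0, -170.0]
ft_force: [0.3, -0.1, 1.2]
finger_gap: 55.7
grip_force: 0.0
```

{"method": "apply_moves", "body": {"angular": [[0,0,0],[0,0,0],[0,0,0],[0,0,0],[0,0,0],[0,0,0]], "travel": [[0,0,0],[0,0,0],[0,0,0],[0,0,0],[0,0,0],[0,0,0]], "jaw": [0.65,0,0,0,0,0], "force": 100}}

```text
time: 28.92
tool_pos: [559.6, 107.2, 48.2]
tcp_rot: [-179.9, 0.1, -170.0]
ft_force: [-1.1, -7.0, 4.5]
finger_gap: 30.9
grip_force: 98.4
```

{"method": "apply_moves", "body": {"angular": [[0,0,0],[0,0,0],[0,0,0]], "travel": [[0,0,0.2],[0,0,0.2],[0,0,0]], "jaw": [0,0,0]}}

```text
time: 29.3
tool_pos: [559.3, 108.8, 64.0]
tcp_rot: [180.0, 0.1, -170.0]
ft_force: [-0.4, 0.2, -5.9]
finger_gap: 30.8
grip_force: 99.3
```

```bash
python3 -c "
from h import *
print(r.sense()['wrist_torque'],r.sense()['ft_force'])"
```

```text
[-0.03093843  0.0079862  -0.0475189 ] [-0.42163968  0.22916977 -5.94178024]
```

{"method": "apply_moves", "body": {"angular": [[0,0,0],[0,0,0],[0,0,-0.293],[0,0,-0.293],[0,0,-0.293],[0,0,-0.293],[0,0,-0.293],[0,0,-0.293],[0,0,-0.293],[0,0,-0.293],[0,0,0],[0,0,0]], "travel": [[0,0,0.8],[0,0,0.8],[-0.122,-0.62,0],[-0.122,-0.62,0],[-0.122,-0.62,0],[-0.122,-0.62,0],[-0.122,-0.62,0],[-0.122,-0.62,0],[-0.122,-0.62,0],[-0.122,-0.62,0],[0,0,0],[0,0,0]], "jaw": [0,0,0,0,0,0,0,0,0,0,0,0]}}

```text
time: 30.8
tool_pos: [519.6, -89.4, 126.9]
tcp_rot: [180.0, -0.0, 171.3]
ft_force: [-0.3, -0.1, -5.6]
finger_gap: 30.8
grip_force: 100.6
```

{"method": "apply_moves", "body": {"angular": [[0,0,0],[0,0,0],[0,0,0],[0,0,0],[0,0,0],[0,0,0]], "travel": [[0,0,-0.5],[0,0,-0.5],[0,0,-0.4],[0,0,-0.3],[0,0,-0.1],[0,0,0]], "jaw": [0,0,0,0,0,0]}}

```text
time: 31.55
tool_pos: [519.9, -89.8, 55.3]
tcp_rot: [180.0, 0.0, 171.3]
ft_force: [0.2, -0.4, -5.7]
finger_gap: 30.6
grip_force: 100.7
```

{"method": "apply_moves", "body": {"angular": [[0,0,0],[0,0,0],[0,0,0],[0,0,0]], "travel": [[0,0,-0.08],[0,0,-0.05],[0,0,0],[0,0,0]], "jaw": [0,0,0,0]}}

```text
time: 32.05
tool_pos: [519.8, -89.9, 50.1]
tcp_rot: [-180.0, 0.0, 171.3]
ft_force: [-0.2, 0.7, -6.5]
finger_gap: 30.8
grip_force: 100.7
```

Not yet in contact, so I'll go a little lower, then release and withdraw.

{"method": "apply_moves", "body": {"angular": [[0,0,0],[0,0,0],[0,0,0]], "travel": [[0,0,-0.05],[0,0,-0.03],[0,0,0]], "jaw": [0,0,0]}}

```text
time: 32.42
tool_pos: [520.3, -89.9, 48.1]
tcp_rot: [180.0, 0.0, 171.3]
ft_force: [-6.4, 2.0, 7.4]
finger_gap: 30.4
grip_force: 102.1
```

{"method": "apply_moves", "body": {"angular": [[0,0,0],[0,0,0],[0,0,0],[0,0,0],[0,0,0],[0,0,0],[0,0,0],[0,0,0],[0,0,0],[0,0,0],[0,0,0],[0,0,0],[0,0,0],[0,0,0],[0,0,0]], "travel": [[0,0,0],[0,0,0],[0,0,0],[0,0,0.4],[0,0,0.9],[0,0,1],[0,0,0.5],[0,0.9,0.2],[0,0.9,0.2],[0,0.9,0.2],[0,0.9,0.2],[0,0.9,0.2],[0,0.9,0.2],[0,0.9,0],[0,0,0]], "jaw": [0.55,0.55,0.55,0.55,0.55,0.55,0.55,0.55,0.55,0.55,0.55,0.55,0.55,0.55,0.55]}}

```text
time: 34.3
tool_pos: [519.8, 164.4, 208.2]
tcp_rot: [179.9, 0.1, 171.4]
ft_force: [-0.3, -0.9, -0.8]
finger_gap: 47.1
grip_force: 0.0
```

```bash
python3 - <<'E'
from h import *
s=r.snapshot("scene");q=s["color"][:,:,::-1].copy()
a=cv2.resize(q[235:385,290:420],None,fx=3.9,fy=3.9,interpolation=2)
t=r.snapshot("top")["color"][:,:,::-1]
b=cv2.resize(t[160:250,325:435],None,fx=2.6,fy=2.6,interpolation=2)
m=np.zeros((585,800,3),np.uint8);m[:,:507]=a;m[:b.shape[0],510:510+b.shape[1]]=b
cv2.imwrite("pics/s10.png",m)
E
```

```text
(no output)
```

View pics/s10.png

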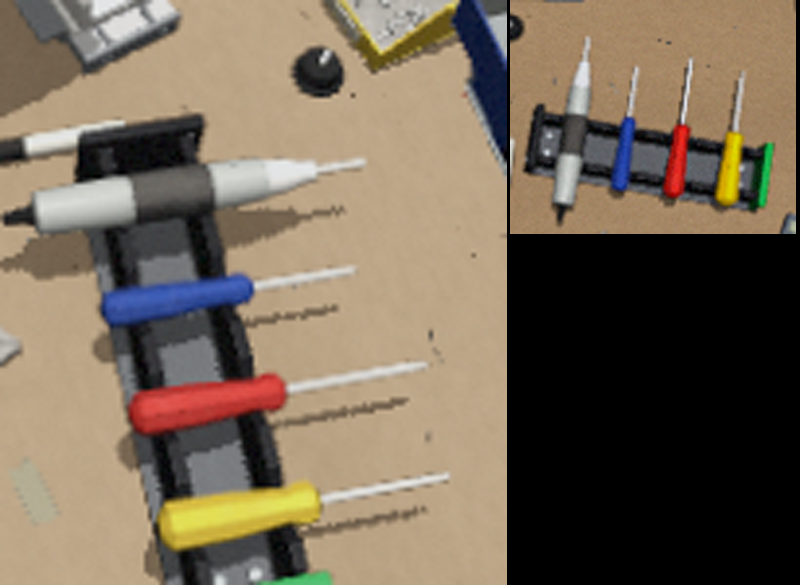

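Both views show all four drivers seated squarely: yellow by the green cheek, then red, blue and grey (scene crop centres about (240,515), (208,403), (178,300), (170,195)). The gripper is clear of everything, so I'm handing in.

```bash
python3 -c "
from bench import r
print(r.hand_in())"
```

```text
the job is handed in; nothing more can be done
None
```

All four drivers are in the rack in the order yellow, red, blue, grey from its green end, with handles seated in the V notches and, by the camera, centred to within about 3 mm (grey checked by eye only); the job was handed in at about 34 s, nothing dropped.

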